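# Swing the tote's bails in and stack the bottle carrier on them

## Robot

A 6-joint arm with a two-finger parallel gripper is mounted at the origin on the work surface. World frame = base frame: x ahead of the robot, y to its left, z up, the work surface at z = 0. Lengths are in m, angles in rad, forces in N, time in s.
With the tool pointing down it reaches from about 0.4 to 0.825 m from the base axis. Payload 7 kg.
Tool frame: the origin (TCP) lies on the mounting face of the last link; the fingertips stand 178 mm ahead of it and the grasp point (between the pads) lies arm.grip_depth ahead of it (arm.grip_depth is the distance from the TCP to the grasp point, in m); z points along the fingers, y is the direction in which the jaws open and shut (so a half turn about z gives the same grasp; the last joint's range is limited). The gripper opens to 88 mm and grips with 3 to 60 N. Pads are 19 mm wide; open, the fingers measure 130 mm over their backs; the gripper's body (78 mm by 193 mm) begins 47 mm behind the grasp point.
Start: joints at [1.513, 0.359, 0.012, 0, -1.224, -0.288], TCP at [0.229, 0.635, 0.405] pointing down, gripper open.
Joint ranges: [-3.07, 3.07], [-1.43, 2.12], [-1.02, 1.25], [-3.03, 1.67], [-3.05, -0], [-3.03, 3.03]. Speed limits (rad/s): [2.39, 2.39, 3.01, 3.14, 3.14, 3.14].

## Interface

Orientations are given as [roll, pitch, yaw] about the fixed x, y, z axes, in that order (R = Rz(yaw) Ry(pitch) Rx(roll)).
In Python, from station import arm gives the robot as it stands.
- The arm moves only by the tool carry_out, never from a script. Its argument "targets" is a list that holds one entry, the list of rows, each a list of 7 numbers: the turn, a rotation vector about the tool's x, y, z in units of 8 degrees (1.0 is 8 degrees), then the shift along the tool's x, y, z in units of 2.5 cm (1.0 is 2.5 cm), then the opening, from -1 (shut) to 1 (fully open). A call has 1 to 20 rows; each row shifts and turns the commanded pose from where the row before left it, along the tool's axes as they then stand; what a row does not reach is not made up. A row lasts 1/8 s, in which the tool goes at most 62.5 mm and 10.7 degrees, less where a joint would pass 70% of its speed; a pose out of reach is approached as far as the arm can. A call with a number of a shift or a turn outside -1 to 1 is refused whole. A call with a gripper value outside its range is refused whole. The fingers move at their own pace and stop on an object; "squeeze" is the grip in N (left out, the last holds). Time passes only in rows, so rows that do not move let the fingers close. It gives the time, the measured TCP pose, the force and the opening at its end, in the units of the state.
- arm.get_state(): the state, without advancing time (a new reading comes with each control period).
- arm.grab_frame(name): name is "side" or "top" or "wrist"; returns (picture, depth): 400x640x3 uint8, red, green, blue; 400x640 float32, m along the optical axis (not along the pixel's ray), 0 where there is no reading.
- arm.camera_model(name): a dict with "camera_matrix" (3x3 intrinsics, pixels), "world_from_camera" (4x4, takes a point from camera to world coordinates). Camera axes: x right, y down, z forward; pixel columns grow to the right and rows downward; lengths in m; the calibration is good to about 2 mm. A picture is of the moment at which its call begins: read the wrist's pose just before it. camera_model takes no time and is no camera call; for the wrist camera it gives the pose at the moment of the call.
- arm.job_done(): hands the job in, once; it reports no verdict.
Trained networks look in the newest picture that a camera, given by its name, has taken for a name from the list of things; names that differ only in an ending like _2 or _b are one class to them, and where a whole thing is asked for, a point or a joint stands for the part that bears it (a point fixed in the world has none). Each returns a list of dicts, best first, with "conf" (0 to 1); they miss things now and then, are a little off and sometimes report something else, mostly with a low value. They report only what shows in the picture. A call takes as long as a camera call.
- arm.spot_in(camera, query): "point" ([row, column] in pixels, amid what is visible of it).
- arm.landmark_of(camera, query): "point" ([row, column] in pixels: a listed point, or the origin of a listed thing).
The state is a dict: "t": time; "q": joint angles; "qd": joint speeds; "joint_efforts": joint torques, N m; "eef_pos": TCP position; "ee_rot": TCP orientation; "force": force on the tool from outside, world axes, zero at the start; "moment": the same for the moment, N m; "width": finger opening in m.
Only numpy, scipy, OpenCV 4.12 (cv2) and the standard library are available. Lean on these libraries where they do the work, as an engineer would, in place of code of your own. Each camera call takes 0.05 s, during which the arm holds its last target.

## Task

Swing both wire bails of the grey tote inwards until each lies fully down across the opening, then lift the steel bottle carrier by its handle and set it gently on the two bails, centred between the tote's raised ends, lying level and lined up with the tote, and let go. Keep the small bottles in the tote and the carrier upright, and leave the other things on the table where they are.

Things in the scene. Friction and masses are not known exactly. Their poses are not given: they have to be found in the camera images.
- tote: grey open tote fixed to the table in a low steel frame, 280 (its x) x 180 mm (y). Side walls 115 mm tall, end walls (x = +-140 mm) 135 mm; walls 4 mm, inner floor 4 mm up. Origin: underside centre, z up. A steel wire bail is hinged near each end. Swung in, the two cross bars lie level across the opening at x = +40 and -40 mm, bar tops 126 mm above the table: the carrier's underside goes there
- bail_a (a joint): hinge of the U-shaped bail at the tote's +x end, rad. 0: leaning out, arms 45 degrees above level (outer stop); 0.785: upright; 2.356: fully in, level over the opening (inner stop). Starts between 0 and 0.5. The hinge is stiff: the bail stays where it is left (1 to 2 N at the cross bar moves it), so push it over, then press it down to the stop
- bail_a_bar (a point): middle of the cross bar of that bail (+x end): round steel bar 10 mm thick, 154 mm long, along the tote's y axis, 55 mm from the hinge axis; this point moves with the bail. Below the bar between its two arms there is free space
- bail_a_hinge (a point): middle of that bail's hinge axis: fixed on the tote at x = +95 mm, 121 mm above the table; the axis runs along the tote's y axis
- bail_b (a joint): hinge of the U-shaped bail at the tote's -x end, rad. 0: leaning out, arms 45 degrees above level (outer stop); 0.785: upright; 2.356: fully in, level over the opening (inner stop). Starts between 0 and 0.5. The hinge is stiff: the bail stays where it is left (1 to 2 N at the cross bar moves it), so push it over, then press it down to the stop
- bail_b_bar (a point): middle of the cross bar of that bail (-x end): round steel bar 10 mm thick, 154 mm long, along the tote's y axis, 55 mm from the hinge axis; this point moves with the bail. Below the bar between its two arms there is free space
- bail_b_hinge (a point): middle of that bail's hinge axis: fixed on the tote at x = -95 mm, 121 mm above the table; the axis runs along the tote's y axis
- carrier_grip (a point): middle of the carrier's handle: a level black round rod 16 mm thick, 190 mm long along the carrier's x axis, 140 mm above the carrier's underside; pinch it across from above (fingers closing along the carrier's y axis)
- carrier_center (a point): centre of the carrier, 70 mm above its underside, axes as carrier
- carrier: loose steel bottle carrier, 190 mm long (x) x 130 mm wide (y), low walls 45 mm tall with eight pockets, an upright at each end carrying the overhead handle; about 0.42 kg plus two loose bottles of 0.07 kg standing in its pockets. Origin: centre of its underside, z up. Stacked, its long axis lies along the tote's (either way round)
- load_mini0: a clear glass miniature bottle, 32 mm diameter, 92 mm tall, origin at its underside centre; stands loose in a carrier pocket
- load_mini1: a clear glass miniature bottle, 32 mm diameter, 92 mm tall, origin at its underside centre; stands loose in a carrier pocket
- tote_mini0: a clear glass miniature bottle, 32 mm diameter, 92 mm tall, origin at its underside centre; stands loose on the tote's floor; its top is 96 mm above the table, below the bails
- tote_mini1: a clear glass miniature bottle, 32 mm diameter, 92 mm tall, origin at its underside centre; stands loose on the tote's floor; its top is 96 mm above the table, below the bails
- tote_mini2: a clear glass miniature bottle, 32 mm diameter, 92 mm tall, origin at its underside centre; stands loose on the tote's floor; its top is 96 mm above the table, below the bails
- thermometer: bystander: red hand-held probe thermometer lying flat to the left, 150 x 32 x 18 mm plus a 90 mm thin probe along its +x; origin at the underside of the case's middle
- measuring_jar: bystander: tall clear measuring cylinder on a round foot, 205 mm tall, foot 72 mm diameter, at the back of the table; origin at the underside centre
- label_box: bystander: small cardboard box 80 x 140 x 70 mm, at the back of the table; origin at the underside centre
- cap_pot: bystander: open steel pot 120 mm wide, 90 mm tall, to the right; origin at the underside centre
- spirit_bottle: bystander: large clear bottle 74 mm diameter, 200 mm tall, at the back of the table; origin at the underside centre
- rinse_jar: bystander: clear jar with steel lid 70 mm diameter, 100 mm tall, at the back of the table; origin at the underside centre

How it is judged:
On the way, in this order (a step that is already met when the one before it is completed fails the run):
1. both bails are swung fully in, with the carrier not yet on the tote (value of joint each of bail_a, bail_b above 2.25 rad and horizontal distance between carrier and tote above 0.15 m), for 0.2 s.
2. the carrier rests on the two bails, centred and in line with the tote (x of carrier in the frame of tote between -0.03 and 0.03 m and y of carrier in the frame of tote between -0.028 and 0.028 m and z of carrier in the frame of tote between 0.121 and 0.131 m and angle between the x axis of carrier and the x axis of tote, either way round below 0.2 rad and angle between carrier's own z axis and vertical below 0.06 rad), for 0.2 s.
At the end, for the whole second after the job is handed in: Both bails above 2.25 rad; carrier released, at rest on them: within 30 mm of the tote's centre along it, 28 mm across, underside 121 to 131 mm up, in line within 0.2 rad, level within 0.06 rad; all five small bottles upright within 0.35 rad (all of step 2 and value of joint each of bail_a, bail_b above 2.25 rad and linear speed of carrier below 0.02 m/s and angle between each of load_mini0, load_mini1, tote_mini0, tote_mini1, tote_mini2's own z axis and vertical below 0.35 rad); the robot touches nothing.
It fails at once if the carrier is dropped or slammed onto the tote (linear speed of carrier above 0.35 m/s and horizontal distance between carrier and tote below 0.08 m and z of carrier in the frame of tote below 0.15 m).
It fails at once if a miniature bottle is tipped over (angle between any of load_mini0, load_mini1, tote_mini0, tote_mini1, tote_mini2's own z axis and vertical above 0.7 rad).
It fails at once if a bystander on the table is pushed more than 40 mm or knocked over (distance of any of thermometer, measuring_jar, label_box, cap_pot, spirit_bottle, rinse_jar from where it was at the start of the episode above 0.04 m or angle between any of thermometer, measuring_jar, label_box, cap_pot, spirit_bottle, rinse_jar's own z axis and vertical above 0.5 rad).
It also fails if it takes over 72 s, if anything falls off the work surface, if the arm or the gripper's body presses on something with over 40 N, if the wrist force passes 120 N, or if a joint passes its speed limit or range.

## Working session

There is one attempt and no reset: what is moved stays moved. The work goes in short steps, Python scripts to look and compute and a tool call to move; the robot and the scene stay as the last step left them, time stands still between calls to the robot, and variables do not carry over. Pictures are saved under pics/ and viewed, and the job is handed in when it is done.

Besides the shell and the picture viewer there is one more tool, called after ">>>" by a JSON object that holds its "op" and its "data", one argument or row to a line. carry_out: Moves the arm, as the interface text tells. Its arguments: {"type":"object","properties":{"targets":{"type":"array"},"squeeze":{"type":"number"}},"required":["targets"]}

```bash
ls; mkdir -p pics; cat > h.py <<'E'
from station import arm
import numpy as np, cv2
from scipy.spatial.transform import Rotation as R
def snap(n,f):
    p,d=arm.grab_frame(n); cv2.imwrite('pics/'+f,p[:,:,::-1]); return p,d
def unproj(n,r,c,z,M=None):
    M=M or arm.camera_model(n); K=M['camera_matrix'];T=M['world_from_camera']
    v=np.array([(c-K[0][2])/K[0][0],(r-K[1][2])/K[1][1],1])*z
    return (np.array(T)@np.append(v,1))[:3]
def ray(n,r,c,h,M=None):
    a=unproj(n,r,c,0.0,M);b=unproj(n,r,c,1.0,M); t=(h-a[2])/(b[2]-a[2]); return a+t*(b-a)
E
python3 - <<'E'
from h import *
print(arm.get_state(),arm.grip_depth)
for n in ['top','side','wrist']:
    p,d=snap(n,n+'0.png')
    if n=='wrist':continue
    for q,h in [('bail_a_bar',None),('bail_b_bar',None),('bail_a_hinge',.121),('bail_b_hinge',.121),('carrier_grip',.14),('carrier_center',.07),('carrier',0),('tote',0)]:
        for o in arm.landmark_of(n,q)[:2]:
            r,c=o['point']; z=d[int(r),int(c)]
            print(n,q,round(o['conf'],2),np.round([r,c]),'depth',np.round(unproj(n,r,c,z),3),'plane',np.round(ray(n,r,c,h),3) if h is not None else '')
E
```

```text
pics
{'t': 0.0, 'q': array([ 1.51306844e+00,  3.59379327e-01,  1.10704752e-02, -3.71387760e-04,
       -1.22413012e+00, -2.88125898e-01]), 'qd': array([ 0.00064989, -0.00039724, -0.00136495,  0.00030793, -0.00101909,
       -0.00019956]), 'joint_efforts': array([ 3.70825786e-03, -5.82717776e+01,  2.93049842e+01,  6.99722797e+00,
        6.87510154e-03, -1.50496826e-04]), 'eef_pos': array([0.22873924, 0.63484756, 0.40372857]), 'ee_rot': array([ 3.13991850e+00, -1.32077463e-04, -3.45980148e-01]), 'force': array([ 0.21722689, -0.04339567, -0.26770202]), 'moment': array([ 0.01308749,  0.02181829, -0.01547136]), 'width': 0.08780026184982706} 0.1593
top bail_a_bar 0.86 [263. 243.] depth [0.401 0.213 0.177] plane 
top bail_b_bar 0.62 [179. 262.] depth [0.629 0.158 0.177] plane 
top bail_b_bar 0.45 [146. 236.] depth [0.736 0.245 0.101] plane 
top bail_a_hinge 0.98 [252. 250.] depth [0.423 0.217 0.008] plane [0.429 0.2   0.121]
top bail_b_hinge 0.89 [184. 267.] depth [0.634 0.164 0.001] plane [0.621 0.151 0.121]
top carrier_grip 0.86 [218. 394.] depth [ 0.516 -0.204  0.146] plane [ 0.516 -0.2
[... 488 characters left out ...]
e bail_a_hinge 0.63 [148. 264.] depth [0.414 0.301 0.058] plane [0.421 0.224 0.121]
side bail_b_hinge 0.62 [159. 324.] depth [0.618 0.237 0.057] plane [0.61  0.164 0.121]
side carrier_grip 0.82 [253. 296.] depth [ 0.513 -0.205  0.144] plane [ 0.513 -0.201  0.14 ]
side carrier_grip 0.71 [282. 294.] depth [ 0.505 -0.223  0.041] plane [ 0.506 -0.284  0.14 ]
side carrier_center 0.77 [265. 293.] depth [ 0.503 -0.175  0.048] plane [ 0.503 -0.19   0.07 ]
side carrier 0.77 [282. 298.] depth [ 0.514 -0.239  0.067] plane [ 0.514 -0.197  0.   ]
side carrier 0.57 [150. 263.] depth [0.411 0.289 0.058] plane [0.405 0.359 0.   ]
side tote 0.68 [182. 294.] depth [0.514 0.074 0.114] plane [0.514 0.191 0.   ]
```

View pics/top0.png

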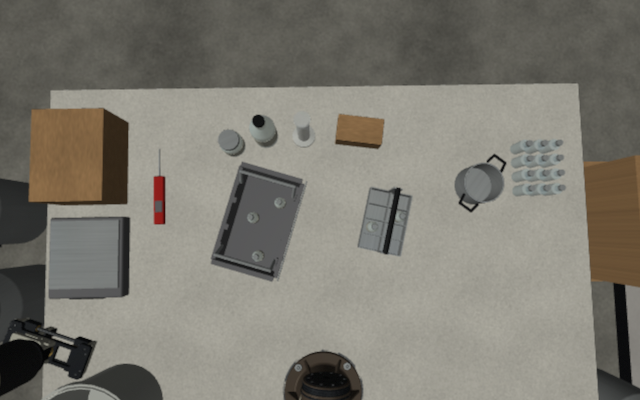

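View pics/side0.png

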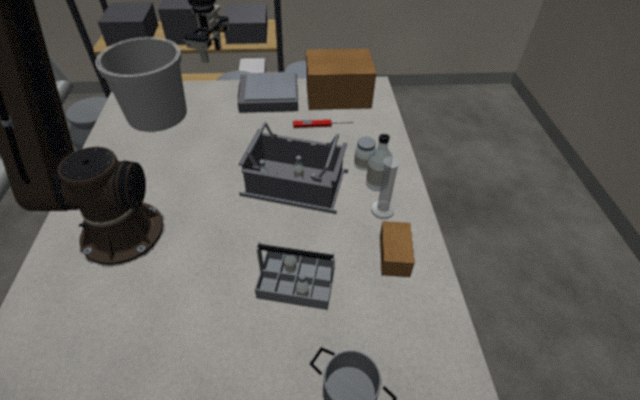

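```bash
python3 - <<'E'
from h import *
p,d=arm.grab_frame('top'); M=arm.camera_model('top')
cv2.imwrite('pics/topz.png',cv2.resize(p[140:300,195:430,::-1],None,fx=3.3,fy=3.3,interpolation=cv2.INTER_CUBIC))
q,_=arm.grab_frame('side')
cv2.imwrite('pics/sidez.png',cv2.resize(q[110:320,220:420,::-1],None,fx=2.8,fy=2.8,interpolation=cv2.INTER_CUBIC))
K=np.array(M['camera_matrix']);T=np.array(M['world_from_camera'])
v,u=np.mgrid[:400,:640]
P=np.stack([(u-K[0,2])/K[0,0]*d,(v-K[1,2])/K[1,1]*d,d],-1).reshape(-1,3)@T[:3,:3].T+T[:3,3]
print('cam',T[:3,3])
np.save('P.npy',P.reshape(400,640,3))
def rect(m,name):
    Q=P[m]; r=cv2.minAreaRect((Q[:,:2]*1000).astype(np.float32)); print(name,len(Q),r)
tb=(P[:,0]>.3)&(P[:,0]<.72)&(P[:,1]>.04)&(P[:,1]<.33)
rect(tb&(P[:,2]>.1)&(P[:,2]<.145),'tote walls')
rect(tb&(P[:,2]>.126)&(P[:,2]<.142),'ends')
rect(tb&(P[:,2]>.15),'bails')
Q=P[tb&(P[:,2]>.15)]
for s in (Q[:,0]<.52,Q[:,0]>.52):
    print(len(Q[s]),Q[s].mean(0),Q[s].max(0),Q[s].min(0)); print(np.round(Q[s][::6],3))
cb=(P[:,0]>.38)&(P[:,0]<.65)&(P[:,1]>-.32)&(P[:,1]<-.1)
rect(cb&(P[:,2]>.035)&(P[:,2]<.055),'carr walls')
rect(cb&(P[:,2]>.125)&(P[:,2]<.16),'handle')
print(P[cb&(P[:,2]>.125)][:,2].mean())
E
```

```text
cam [0.48894731 0.01884152 1.31823246]
tote walls 1857 ((514.9176025390625, 182.41683959960938), (197.2436981201172, 300.5451965332031), 72.86161804199219)
ends 781 ((514.6626586914062, 181.59161376953125), (179.40591430664062, 300.548828125), 72.85967254638672)
bails 499 ((515.5701293945312, 180.65762329101562), (161.94790649414062, 247.4495391845703), 72.83045196533203)
255 [0.40371758 0.21525338 0.17301233] [0.43727229 0.2942418  0.18149015] [0.37595086 0.13644357 0.15043729]
[[0.437 0.289 0.156]
 [0.434 0.284 0.156]
 [0.43  0.289 0.169]
 [0.427 0.285 0.176]
 [0.425 0.285 0.175]
 [0.424 0.269 0.171]
 [0.422 0.279 0.176]
 [0.421 0.264 0.171]
 [0.419 0.273 0.178]
 [0.419 0.258 0.175]
 [0.416 0.268 0.177]
 [0.416 0.253 0.171]
 [0.414 0.263 0.175]
 [0.413 0.247 0.176]
 [0.413 0.232 0.17 ]
 [0.41  0.245 0.172]
 [0.41  0.228 0.175]
 [0.408 0.239 0.177]
 [0.407 0.223 0.175]
 [0.405 0.234 0.172]
 [0.405 0.218 0.175]
 [0.402 0.228 0.175]
 [0.402 0.212 0.178]
 [0.401 0.196 0.174]
 [0.399 0.207 0.176]
 [0.398 0.191 0.171]
 [0.396 0.202 0.174]
 [0.396 0.185 0.177]
 [0.394 0.199 0.175]
 [0.393
[... 808 characters left out ...]
2 0.171]
 [0.629 0.146 0.174]
 [0.629 0.129 0.174]
 [0.625 0.14  0.18 ]
 [0.625 0.124 0.175]
 [0.623 0.132 0.174]
 [0.623 0.115 0.176]
 [0.62  0.127 0.172]
 [0.62  0.11  0.177]
 [0.617 0.121 0.173]
 [0.617 0.105 0.176]
 [0.615 0.116 0.173]
 [0.614 0.099 0.175]
 [0.614 0.083 0.174]
 [0.611 0.094 0.176]
 [0.611 0.078 0.173]
 [0.608 0.086 0.176]
 [0.608 0.069 0.172]
 [0.605 0.075 0.175]
 [0.603 0.07  0.167]
 [0.598 0.075 0.165]
 [0.594 0.079 0.153]]
carr walls 429 ((508.8811950683594, -197.22085571289062), (131.03614807128906, 190.291259765625), 76.90376281738281)
handle 406 ((509.0264892578125, -196.117919921875), (22.619400024414062, 189.68319702148438), 76.50653076171875)
0.14564557751659798
```

```bash
python3 -c "print(1)"
```

```text
1
```

View pics/topz.png

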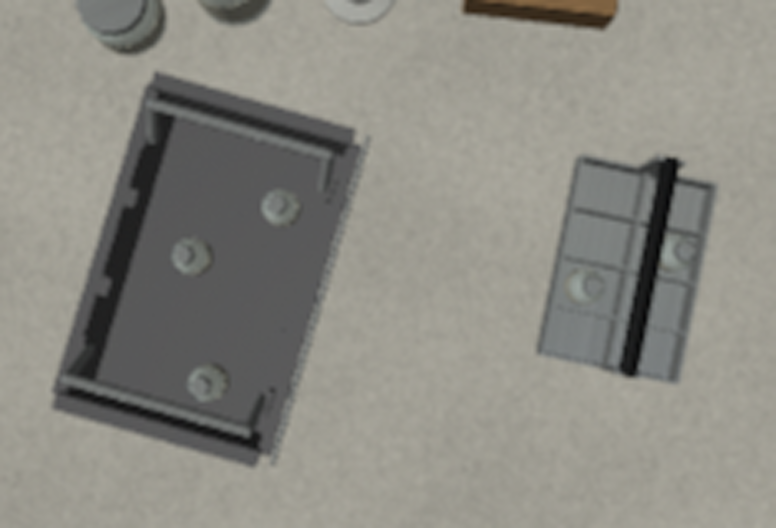

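View pics/sidez.png

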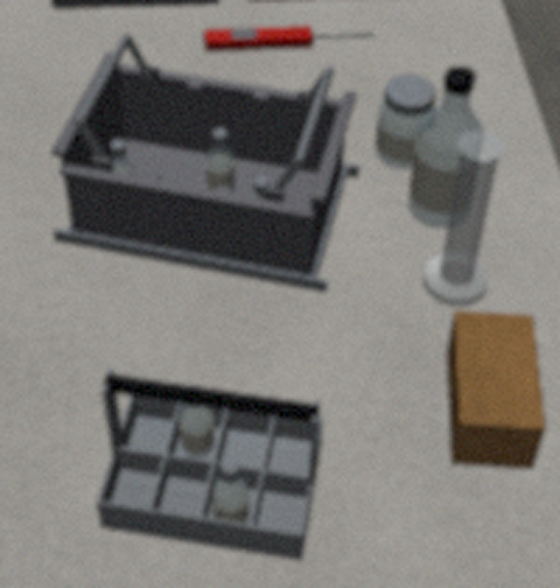

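```bash
cat >> h.py <<'E'
C=np.array([.5149,.1818]); A=np.deg2rad(-17.14); U=np.array([np.cos(A),np.sin(A)]);V=np.array([-U[1],U[0]])
def st():
    s=arm.get_state(); e=s['eef_pos']; Rm=R.from_euler('xyz',s['ee_rot'])
    d=e[:2]-C; print('t',round(s['t'],2),'tote u,v',np.round([d@U,d@V],4),'tipz',round(e[2]-.178,4),'yaw',np.round(np.rad2deg(s['ee_rot'][2]),2),'F',np.round(s['force'],1),'w',round(s['width'],4)); return s
E
python3 -c "
from h import *
st()"
```

```text
t 1.05 tote u,v [-0.407   0.3488] tipz 0.2267 yaw -19.81 F [-0.1  0.6 -0.9] w 0.088
```

>>> {"op": "carry_out", "data": {
  "targets": [
    [[0, 0, -0.34, 0.69, 1, 0, -1], [0, 0, 0, 0.69, 1, 0, -1], [0, 0, 0, 0.69, 1, 0, -1], [0, 0, 0, 0.69, 1, 0, -1], [0, 0, 0, 0.69, 1, 0, -1], [0, 0, 0, 0.69, 1, 0, -1], [0, 0, 0, 0.69, 1, 0, -1], [0, 0, 0, 0.69, 1, 0, -1], [0, 0, 0, 0.69, 1, 0, -1], [0, 0, 0, 0.69, 1, 0, -1], [0, 0, 0, 0.69, 1, 0, -1], [0, 0, 0, 0.69, 1, 0, -1], [0, 0, 0, 0.69, 1, 0, -1], [0, 0, 0, 0.69, 1, 0, -1], [0, 0, 0, 0, 0, 0, -1], [0, 0, 0, 0, 0, 0, -1]]
  ]
}}

```text
t: 3.05
eef_pos: [0.3555, 0.2288, 0.4049]
ee_rot: [-3.141, -0.0, -0.299]
force: [-0.3, 0.3, -0.5]
width: 0.0004
```

```bash
python3 -c "
from h import *
st(); snap('wrist','w1.png');snap('side','s1.png')"
```

```text
t 3.05 tote u,v [-0.1662 -0.0021] tipz 0.2269 yaw -17.14 F [-0.3  0.3 -0.5] w 0.0004
```

View pics/s1.png

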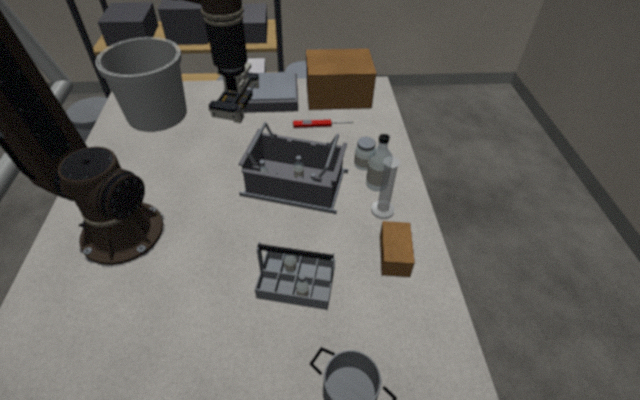

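View pics/w1.png

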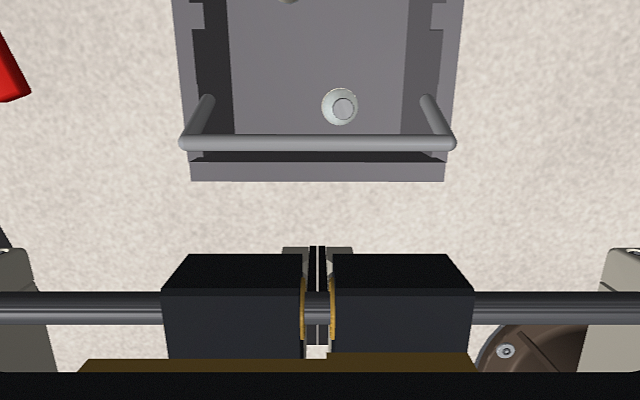

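>>> {"op": "carry_out", "data": {
  "targets": [
    [[0, 0, 0, 0, 0, 0.93, -1], [0, 0, 0, 0, 0, 0.93, -1], [0, 0, 0, 0, 0, 0.93, -1], [0, 0, 0, 0.55, 0, 0, -1], [0, 0, 0, 0.55, 0, 0, -1], [0, 0, 0, 0.55, 0, 0, -1], [0, 0, 0, 0.55, 0, 0, -1], [0, 0, 0, 0.49, 0, 0.19, -1], [0, 0, 0, 0.49, 0, 0.19, -1], [0, 0, 0, 0.49, 0, 0.19, -1], [0, 0, 0, 0.49, 0, 0.19, -1], [0, 0, 0, 0, 0, 0, -1], [0, 0, 0, 0, 0, 0, -1]]
  ]
}}

```text
t: 4.78
eef_pos: [0.4542, 0.1979, 0.3141]
ee_rot: [3.138, 0.003, -0.299]
force: [-5.0, 0.7, -3.1]
width: 0.0004
```

```bash
python3 -c "
from h import *
st(); snap('wrist','w2.png')"
```

```text
t 4.78 tote u,v [-0.0628 -0.0025] tipz 0.1361 yaw -17.14 F [-5.   0.7 -3.1] w 0.0004
```

View pics/w2.png

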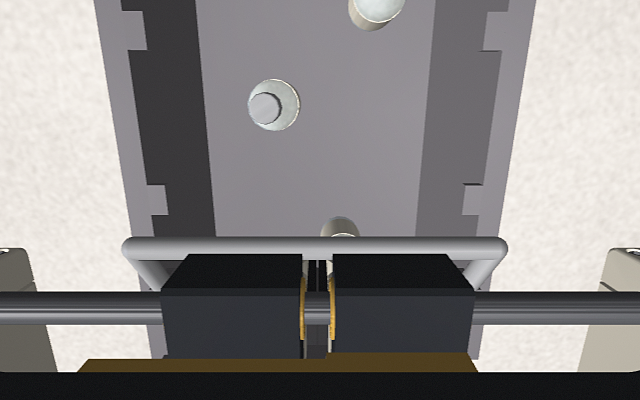

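>>> {"op": "carry_out", "data": {
  "targets": [
    [[0, 0, 0, -0.24, 0, 0, -1], [0, 0, 0, 0, 0, -0.7, -1], [0, 0, 0, 0, 0, -0.7, -1], [0, 0, 0, 0.5, 0, 0, -1], [0, 0, 0, 0.46, 0, 0, -1], [0, 0, 0, 0, 0, 0, -1], [0, 0, 0, 0, 0, 0.4, -1], [0, 0, 0, 0, 0, 0.4, -1], [0, 0, 0, 0, 0, 0.4, -1], [0, 0, 0, 0, 0, 0.3, -1], [0, 0, 0, 0, 0, 0.2, -1], [0, 0, 0, 0, 0, 0, -1], [0, 0, 0, 0, 0, 0, -1]]
  ]
}}

```text
t: 6.45
eef_pos: [0.472, 0.1933, 0.3085]
ee_rot: [-3.142, 0.0, -0.298]
force: [-0.1, 0.2, -0.4]
width: 0.0002
```

```bash
python3 -c "
from h import *
st(); snap('wrist','w3.png')"
```

```text
t 6.45 tote u,v [-0.0444 -0.0017] tipz 0.1305 yaw -17.09 F [-0.1  0.2 -0.4] w 0.0002
```

View pics/w3.png

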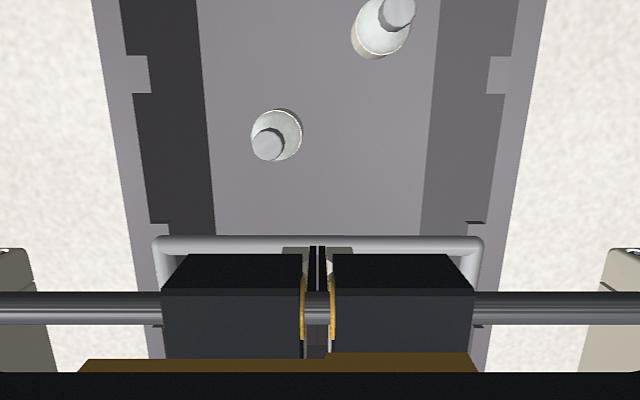

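>>> {"op": "carry_out", "data": {
  "targets": [
    [[0, 0, 0, 0, 0, 0.1, -1], [0, 0, 0, 0, 0, 0.1, -1], [0, 0, 0, 0, 0, 0.1, -1], [0, 0, 0, 0, 0, 0, -1]]
  ]
}}

```text
t: 7.0
eef_pos: [0.4722, 0.1933, 0.3035]
ee_rot: [-3.141, -0.002, -0.297]
force: [-9.3, -1.8, 24.1]
width: 0.0007
```

>>> {"op": "carry_out", "data": {
  "targets": [
    [[0, 0, 0, 0, 0, -0.4, -1], [0, 0, 0, 0, 0, -0.9, -1], [0, 0, 0, 0, 0, -0.9, -1], [0, 0, 0, 0, 0, -0.9, -1], [0, 0, 0, 0, 0, -0.9, -1], [0, 0, 0, 0, 0, -0.9, -1], [0, 0, 0, 0, 0, 0, -1]]
  ]
}}

```text
t: 7.88
eef_pos: [0.4723, 0.1934, 0.425]
ee_rot: [-3.139, -0.002, -0.298]
force: [0.4, -0.9, -0.6]
width: 0.001
```

```bash
python3 -c "
from h import *
s=st(); M=arm.camera_model('wrist')['world_from_camera']; M=np.array(M);print(R.from_euler('xyz',s['ee_rot']).inv().apply(M[:3,3]-s['eef_pos']), M[:3,2]);
p,d=snap('wrist','w4.png'); P=lambda r,c:unproj('wrist',r,c,d[r,c])
for o in arm.landmark_of('wrist','bail_a_bar')+arm.landmark_of('wrist','bail_b_bar'):
  r,c=map(int,o['point']); print(o,P(r,c), (P(r,c)[:2]-C)@U)
for o in arm.landmark_of('top','spirit_bottle')[:1]+arm.landmark_of('top','measuring_jar')[:1]:
  r,c=o['point']; w=ray('top',r,c,0); print(w,(w[:2]-C)@U,(w[:2]-C)@V)
"
```

```text
t 7.88 tote u,v [-0.0442 -0.0015] tipz 0.247 yaw -17.09 F [ 0.4 -0.9 -0.6] w 0.001
[ 0.07937069 -0.00013876  0.02151439] [-0.27848283  0.08774774 -0.95642441]
{'point': [185.8, 320.3], 'conf': 0.98} [0.47834904 0.18828768 0.12119806] -0.0368396057470112
[0.7908268  0.16012554 0.        ] 0.2700598310978983 0.06060585631914035
[0.51879649 0.17960874 0.        ] 0.004369220794407245 -0.000945614476154922
```

View pics/w4.png

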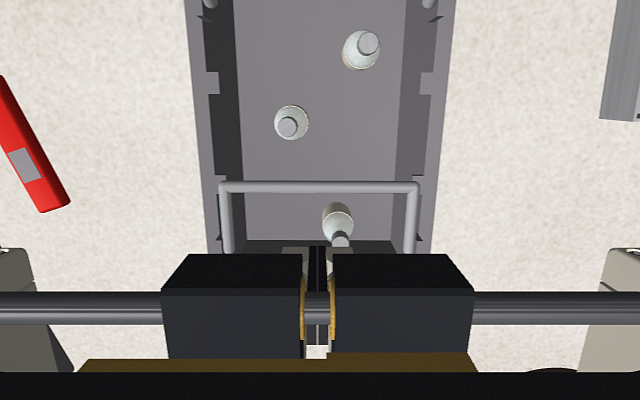

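>>> {"op": "carry_out", "data": {
  "targets": [
    [[0, 0, 0, 0.93, 0, 0, -1], [0, 0, 0, 0.93, 0, 0, -1], [0, 0, 0, 0.93, 0, 0, -1], [0, 0, 0, 0.93, 0, 0, -1], [0, 0, 0, 0.93, 0, 0, -1], [0, 0, 0, 0.93, 0, 0, -1], [0, 0, 0, 0.93, 0, 0, -1], [0, 0, 0, 0.93, 0, 0, -1], [0, 0, 0, 0.93, 0, 0, -1], [0, 0, 0, 0, 0, 0, -1], [0, 0, 0, 0, 0, 0, -1]]
  ]
}}

```text
t: 9.5
eef_pos: [0.6718, 0.1318, 0.4225]
ee_rot: [3.141, 0.001, -0.299]
force: [-0.1, 0.3, 0.2]
width: 0.0006
```

```bash
python3 -c "
from h import *
s=st(); snap('top','t5.png');snap('side','s5.png')"
```

```text
t 9.5 tote u,v [ 0.1646 -0.0016] tipz 0.2445 yaw -17.11 F [-0.1  0.3  0.2] w 0.0006
```

View pics/s5.png

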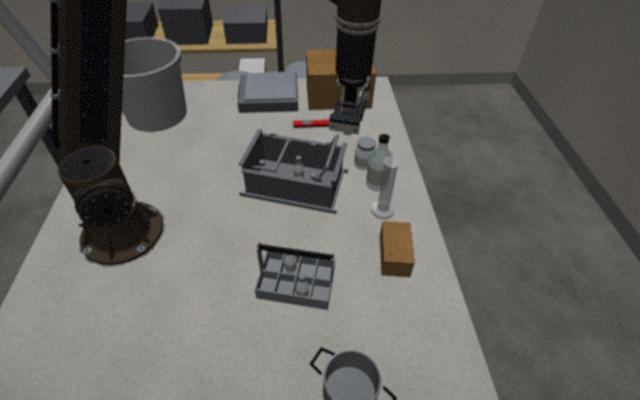

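>>> {"op": "carry_out", "data": {
  "targets": [
    [[0, 0, 0, 0, 0, 0.88, -1], [0, 0, 0, 0, 0, 0.88, -1], [0, 0, 0, 0, 0, 0.88, -1], [0, 0, 0, 0, 0, 0.88, -1], [0, 0, 0, 0, 0, 0, -1], [0, 0, 0, -0.55, 0, 0, -1], [0, 0, 0, -0.55, 0, 0, -1], [0, 0, 0, -0.55, 0, 0, -1], [0, 0, 0, -0.55, 0, 0, -1], [0, 0, 0, -0.49, 0, 0.18, -1], [0, 0, 0, -0.49, 0, 0.18, -1], [0, 0, 0, -0.49, 0, 0.18, -1], [0, 0, 0, -0.47, 0, 0.18, -1], [0, 0, 0, 0, 0, 0, -1]]
  ]
}}

```text
t: 11.35
eef_pos: [0.5766, 0.1611, 0.3157]
ee_rot: [-3.141, -0.008, -0.298]
force: [35.1, -13.2, -28.1]
width: 0.0006
```

```bash
python3 -c "
from h import *
s=st()"
```

```text
t 11.35 tote u,v [ 0.0651 -0.0016] tipz 0.1377 yaw -17.06 F [ 35.1 -13.2 -28.1] w 0.0006
```

>>> {"op": "carry_out", "data": {
  "targets": [
    [[0, 0, 0, 0.4, 0, 0, -1], [0, 0, 0, 0, 0, 0, -1]]
  ]
}}

```text
t: 11.6
eef_pos: [0.5824, 0.159, 0.3165]
ee_rot: [3.14, 0.002, -0.299]
force: [-0.1, 0.6, -0.3]
width: 0.0006
```

```bash
python3 -c "
from h import *
s=st(); snap('side','s6.png');p,d=snap('wrist','w6.png');p,_=arm.grab_frame('side')
cv2.imwrite('pics/s6z.png',cv2.resize(p[60:240,220:420,::-1],None,fx=3,fy=3,interpolation=cv2.INTER_CUBIC))"
```

```text
t 11.6 tote u,v [ 0.0712 -0.0019] tipz 0.1385 yaw -17.14 F [-0.1  0.6 -0.3] w 0.0006
```

View pics/s6z.png

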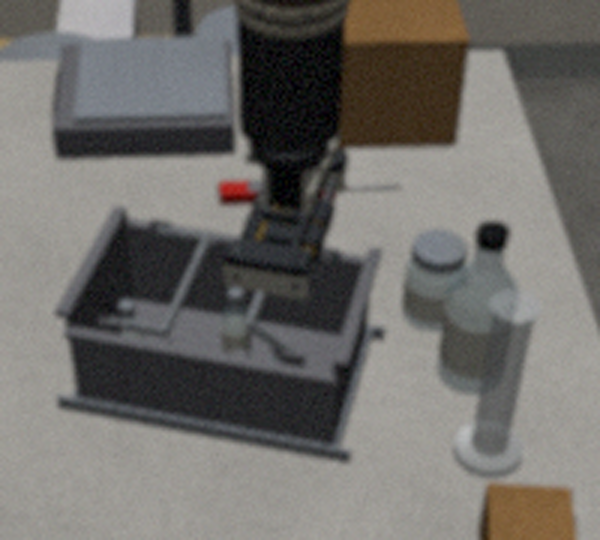

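View pics/w6.png

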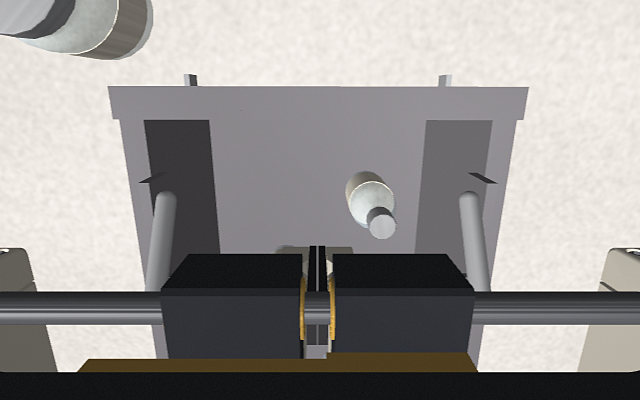

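>>> {"op": "carry_out", "data": {
  "targets": [
    [[0, 0, 0, 0, 0, -0.7, -1], [0, 0, 0, 0, 0, -0.7, -1], [0, 0, 0, -0.5, 0, 0, -1], [0, 0, 0, -0.54, 0, 0, -1], [0, 0, 0, 0, 0, 0, -1], [0, 0, 0, 0, 0, 0.4, -1], [0, 0, 0, 0, 0, 0.4, -1], [0, 0, 0, 0, 0, 0.4, -1], [0, 0, 0, 0, 0, 0.3, -1], [0, 0, 0, 0, 0, 0.2, -1], [0, 0, 0, 0, 0, 0.1, -1], [0, 0, 0, 0, 0, 0.1, -1], [0, 0, 0, 0, 0, 0.1, -1], [0, 0, 0, 0, 0, 0, -1]]
  ]
}}

```text
t: 13.5
eef_pos: [0.5578, 0.1669, 0.3039]
ee_rot: [-3.141, -0.001, -0.298]
force: [-3.9, -0.5, 10.0]
width: 0.0003
```

```bash
python3 -c "
from h import *
s=st()"
```

```text
t 13.5 tote u,v [ 0.0454 -0.0016] tipz 0.1259 yaw -17.06 F [-3.9 -0.5 10. ] w 0.0003
```

>>> {"op": "carry_out", "data": {
  "targets": [
    [[0, 0, 0, 0, 0, 0.1, -1], [0, 0, 0, 0, 0, 0, -1], [0, 0, 0, 0, 0, -0.5, -1], [0, 0, 0, 0, 0, -0.9, -1], [0, 0, 0, 0, 0, -0.9, -1], [0, 0, 0, 0, 0, -0.9, -1], [0, 0, 0, 0, 0, -0.9, -1], [0, 0, 0, 0, 0, -0.9, -1], [0, 0, 0, 0, 0, 0, -1]]
  ]
}}

```text
t: 14.62
eef_pos: [0.5582, 0.167, 0.427]
ee_rot: [-3.139, -0.003, -0.298]
force: [-0.4, 0.4, -0.9]
width: 0.0005
```

>>> {"op": "carry_out", "data": {
  "targets": [
    [[0, 0, 0, 0.16, 0.96, 0, 1], [0, 0, 0, 0.16, 0.96, 0, 1], [0, 0, 0, 0.16, 0.96, 0, 1], [0, 0, 0, 0.16, 0.96, 0, 1], [0, 0, 0, 0.16, 0.96, 0, 1], [0, 0, 0, 0.16, 0.96, 0, 1], [0, 0, 0, 0.16, 0.96, 0, 1], [0, 0, 0, 0.16, 0.96, 0, 1], [0, 0, 0, 0.16, 0.96, 0, 1], [0, 0, 0, 0.16, 0.96, 0, 1], [0, 0, 0, 0.16, 0.96, 0, 1], [0, 0, 0, 0.16, 0.96, 0, 1], [0, 0, 0, 0.16, 0.96, 0, 1], [0, 0, 0, 0.16, 0.96, 0, 1], [0, 0, -0.48, 0.16, 0.96, 0, 1], [0, 0, 0, 0, 0, 0, 1], [0, 0, 0, 0, 0, 0, 1]]
  ]
}}

```text
t: 16.75
eef_pos: [0.5088, -0.1954, 0.4248]
ee_rot: [-3.142, 0.0, -0.233]
force: [-0.5, 0.2, 0.2]
width: 0.0878
```

```bash
python3 -c "
from h import *
s=st(); p,d=snap('top','t7.png'); M=arm.camera_model('top')
cv2.imwrite('pics/t7z.png',cv2.resize(p[140:300,195:430,::-1],None,fx=3.3,fy=3.3,interpolation=cv2.INTER_CUBIC))
K=np.array(M['camera_matrix']);T=np.array(M['world_from_camera'])
v,u=np.mgrid[:400,:640]
P=np.stack([(u-K[0,2])/K[0,0]*d,(v-K[1,2])/K[1,1]*d,d],-1).reshape(-1,3)@T[:3,:3].T+T[:3,3]
a=(P[:,:2]-C)@U;b=(P[:,:2]-C)@V
for sg in (-1,1):
    m=(abs(sg*a-.04)<.02)&(abs(b)<.06)&(P[:,2]>.105)
    print(m.sum(),a[m].mean(),np.percentile(P[m,2],[5,50,95]))
p,d=snap('wrist','w7.png')
for o in arm.landmark_of('wrist','carrier_grip')[:2]:
  r,c=o['point']; print(o,unproj('wrist',r,c,d[int(r),int(c)]), ray('wrist',r,c,.148))
print(s['eef_pos'])
"
```

```text
t 16.75 tote u,v [ 0.1053 -0.3623] tipz 0.2468 yaw -13.37 F [-0.5  0.2  0.2] w 0.0878
149 -0.03970357355590874 [0.12033458 0.12429637 0.12856916]
148 0.04001577747070873 [0.11898398 0.1248165  0.12830353]
{'point': [199.3, 323.7], 'conf': 0.63} [ 0.51095593 -0.20005655  0.14648138] [ 0.51140253 -0.20013087  0.148     ]
[ 0.50877224 -0.19540503  0.42480072]
```

View pics/w7.png

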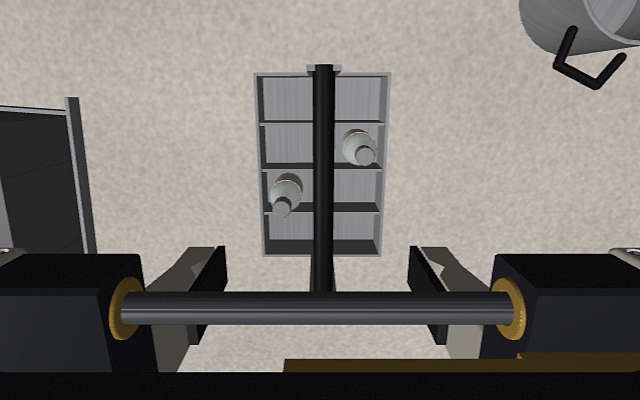

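View pics/t7z.png

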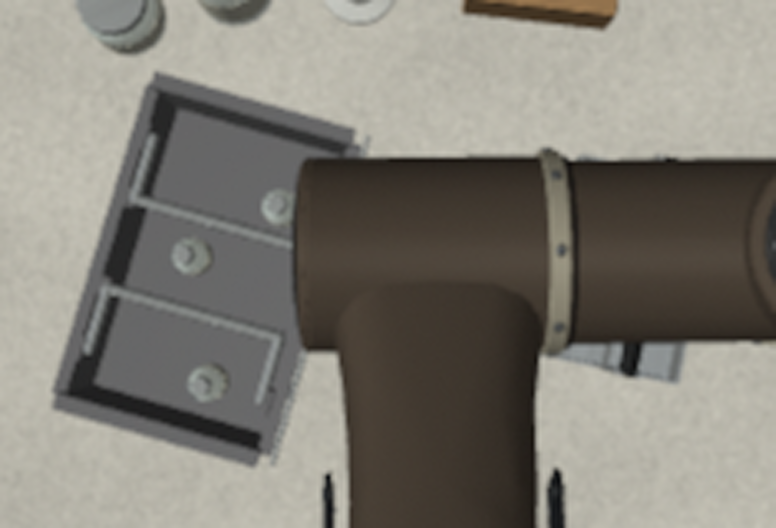

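>>> {"op": "carry_out", "data": {
  "targets": [
    [[0, 0, 0, 0, 0.07, 0.72, 1], [0, 0, 0, 0, 0, 0.72, 1], [0, 0, 0, 0, 0, 0.72, 1], [0, 0, 0, 0, 0, 0.72, 1], [0, 0, 0, 0, 0, 0.72, 1], [0, 0, 0, 0, 0, 0.72, 1], [0, 0, 0, 0, 0, 0.7, 1], [0, 0, 0, 0, 0, 0, 1], [0, 0, 0, 0, 0, 0, -1], [0, 0, 0, 0, 0, 0, -1], [0, 0, 0, 0, 0, 0, -1], [0, 0, 0, 0, 0, 0, -1], [0, 0, 0, 0, 0, 0, -1], [0, 0, 0, 0, 0, 0, -1], [0, 0, 0, 0, 0, 0, -1], [0, 0, 0, 0, 0, 0, -1]]
  ],
  "squeeze": 50
}}

```text
t: 18.9
eef_pos: [0.5089, -0.1969, 0.2997]
ee_rot: [3.141, -0.0, -0.231]
force: [-1.8, -2.3, 2.7]
width: 0.0143
```

```bash
python3 -c "
from h import *
s=st(); print(s['eef_pos']); snap('wrist','w8.png')"
```

```text
t 18.9 tote u,v [ 0.1059 -0.3637] tipz 0.1217 yaw -13.23 F [-1.8 -2.3  2.7] w 0.0143
[ 0.50892485 -0.1969187   0.29971713]
```

View pics/w8.png

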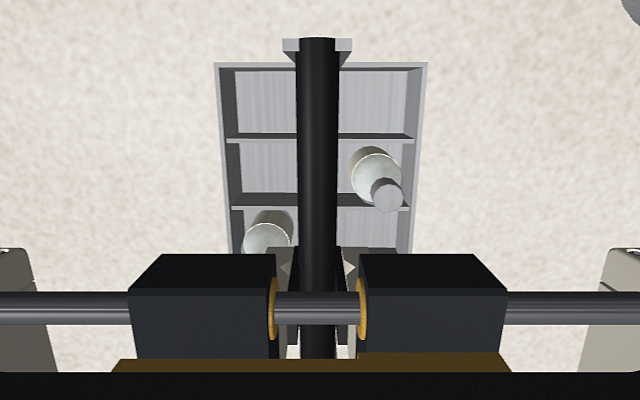

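>>> {"op": "carry_out", "data": {
  "targets": [
    [[0, 0, 0, 0, 0, -0.1, -1], [0, 0, 0, 0, 0, -0.2, -1], [0, 0, 0, 0, 0, -0.3, -1], [0, 0, 0, 0, 0, -0.4, -1], [0, 0, 0, 0, 0, -0.5, -1], [0, 0, 0, 0, 0, -0.5, -1], [0, 0, 0, 0, 0, -0.5, -1], [0, 0, 0, 0, 0, -0.4, -1], [0, 0, 0, 0, 0, -0.2, -1], [0, 0, 0, 0, 0, 0, -1], [0, 0, 0, 0, 0, 0, -1]]
  ]
}}

```text
t: 20.32
eef_pos: [0.5087, -0.1965, 0.3764]
ee_rot: [3.142, 0.001, -0.231]
force: [-0.1, -0.2, -4.6]
width: 0.0145
```

```bash
python3 -c "
from h import *
s=st(); print(s['eef_pos'],s['moment']); snap('wrist','w9.png'); p,_=arm.grab_frame('side')
cv2.imwrite('pics/s9z.png',cv2.resize(p[100:320,200:420,::-1],None,fx=2.6,fy=2.6,interpolation=cv2.INTER_CUBIC))"
```

```text
t 20.32 tote u,v [ 0.1056 -0.3633] tipz 0.1984 yaw -13.26 F [-0.1 -0.2 -4.6] w 0.0145
[ 0.50873137 -0.19653283  0.37641616] [0.01297894 0.04208254 0.00066218]
```

View pics/w9.png

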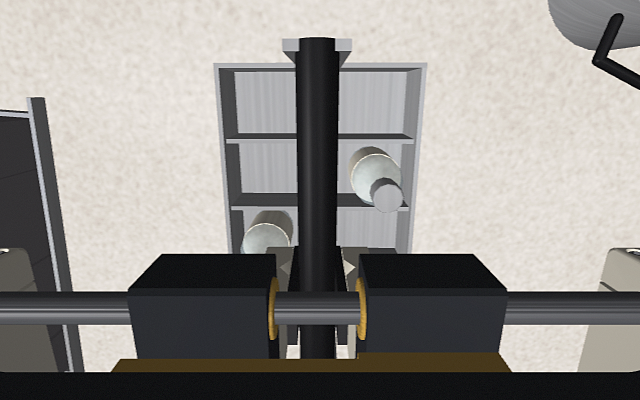

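View pics/s9z.png

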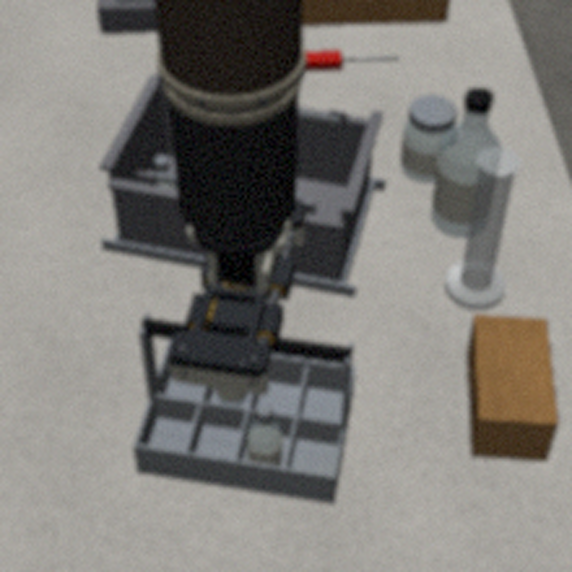

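>>> {"op": "carry_out", "data": {
  "targets": [
    [[0, 0, 0, 0, 0, -0.2, -1], [0, 0, 0, 0, 0, -0.4, -1], [0, 0, 0, 0, 0, -0.5, -1], [0, 0, 0, 0, 0, -0.55, -1], [0, 0, 0, 0, 0, -0.55, -1], [0, 0, 0, 0, 0, -0.55, -1], [0, 0, 0, 0, 0, -0.55, -1], [0, 0, 0, 0, 0, -0.5, -1], [0, 0, 0, 0, 0, -0.4, -1], [0, 0, 0, 0, 0, -0.2, -1], [0, 0, 0.16, 0, 0, 0, -1], [0, 0, 0.16, 0, 0, 0, -1], [0, 0, 0.16, 0, 0, 0, -1], [0, 0, 0, 0, 0, 0, -1]]
  ]
}}

```text
t: 22.18
eef_pos: [0.5089, -0.1966, 0.4866]
ee_rot: [3.141, 0.001, -0.299]
force: [0.2, -0.1, -5.7]
width: 0.0148
```

>>> {"op": "carry_out", "data": {
  "targets": [
    [[0, 0, 0, -0.22, -0.3, 0, -1], [0, 0, 0, -0.22, -0.6, 0, -1], [0, 0, 0, -0.22, -0.85, 0, -1], [0, 0, 0, -0.22, -0.85, 0, -1], [0, 0, 0, -0.22, -0.85, 0, -1], [0, 0, 0, -0.22, -0.85, 0, -1], [0, 0, 0, -0.22, -0.85, 0, -1], [0, 0, 0, -0.22, -0.85, 0, -1], [0, 0, 0, -0.22, -0.85, 0, -1], [0, 0, 0, -0.22, -0.85, 0, -1], [0, 0, 0, -0.22, -0.85, 0, -1], [0, 0, 0, -0.22, -0.85, 0, -1], [0, 0, 0, -0.22, -0.85, 0, -1], [0, 0, 0, -0.22, -0.85, 0, -1], [0, 0, 0, -0.22, -0.85, 0, -1], [0, 0, 0, -0.22, -0.85, 0, -1], [0, 0, 0, -0.22, -0.85, 0, -1], [0, 0, 0, -0.22, -0.55, 0, -1], [0, 0, 0, -0.22, -0.3, 0, -1], [0, 0, 0, 0, 0, 0, -1]]
  ]
}}

```text
t: 24.68
eef_pos: [0.5153, 0.181, 0.4868]
ee_rot: [3.141, 0.0, -0.298]
force: [0.5, -0.3, -5.3]
width: 0.0151
```

```bash
python3 -c "
from h import *
s=st(); print(s['eef_pos'],s['moment']); snap('wrist','w10.png'); p,_=arm.grab_frame('side')
cv2.imwrite('pics/s10z.png',cv2.resize(p[30:250,200:420,::-1],None,fx=2.6,fy=2.6,interpolation=cv2.INTER_CUBIC))"
```

```text
t 24.68 tote u,v [ 0.0006 -0.0006] tipz 0.3088 yaw -17.05 F [ 0.5 -0.3 -5.3] w 0.0151
[0.51531092 0.18102183 0.48679868] [-0.11568744  0.0335263  -0.04943718]
```

View pics/w10.png

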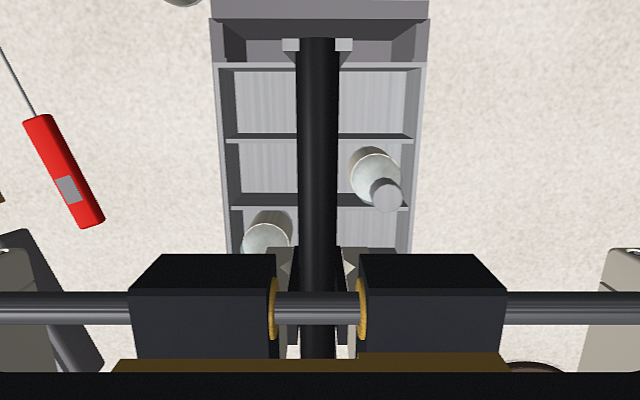

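View pics/s10z.png

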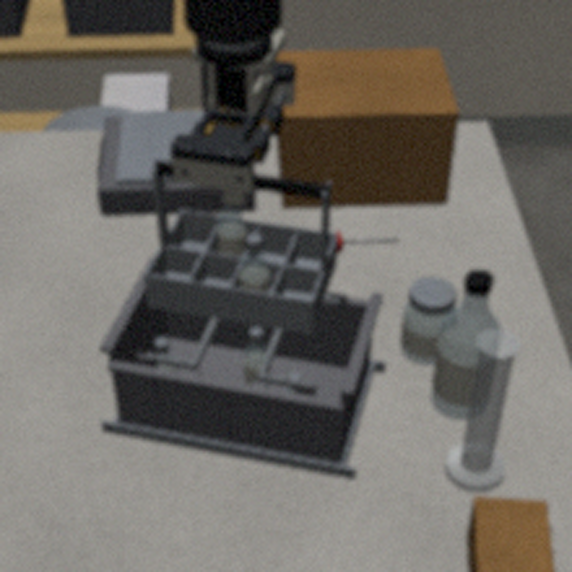

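>>> {"op": "carry_out", "data": {
  "targets": [
    [[0, 0, 0, 0, 0, 0.15, -1], [0, 0, 0, 0, 0, 0.3, -1], [0, 0, 0, 0, 0, 0.35, -1], [0, 0, 0, 0, 0, 0.35, -1], [0, 0, 0, 0, 0, 0.35, -1], [0, 0, 0, 0, 0, 0.3, -1], [0, 0, 0, 0, 0, 0.2, -1], [0, 0, 0, 0, 0, 0.1, -1], [0, 0, 0, 0, 0, 0.1, -1], [0, 0, 0, 0, 0, 0.1, -1], [0, 0, 0, 0, 0, 0.08, -1], [0, 0, 0, 0, 0, 0, -1], [0, 0, 0, 0, 0, 0, -1]]
  ]
}}

```text
t: 26.4
eef_pos: [0.5156, 0.1806, 0.4275]
ee_rot: [-3.141, -0.0, -0.298]
force: [-0.9, -0.2, -4.1]
width: 0.0145
```

>>> {"op": "carry_out", "data": {
  "targets": [
    [[0, 0, 0, 0, 0, 0.05, -1], [0, 0, 0, 0, 0, 0, -1], [0, 0, 0, 0, 0, 0, -1]]
  ]
}}

```text
t: 26.78
eef_pos: [0.5156, 0.1806, 0.4262]
ee_rot: [3.142, 0.0, -0.298]
force: [0.1, -0.4, -5.5]
width: 0.0144
```

>>> {"op": "carry_out", "data": {
  "targets": [
    [[0, 0, 0, 0, 0, 0.04, -1], [0, 0, 0, 0, 0, 0, -1], [0, 0, 0, 0, 0, 0, -1]]
  ]
}}

```text
t: 27.15
eef_pos: [0.5156, 0.1806, 0.4253]
ee_rot: [-3.142, -0.0, -0.298]
force: [-1.0, -0.8, -3.6]
width: 0.0146
```

>>> {"op": "carry_out", "data": {
  "targets": [
    [[0, 0, 0, 0, 0, 0.04, -1], [0, 0, 0, 0, 0, 0, -1], [0, 0, 0, 0, 0, 0, -1]]
  ]
}}

```text
t: 27.52
eef_pos: [0.5156, 0.1804, 0.425]
ee_rot: [-3.142, -0.001, -0.298]
force: [-2.6, -3.8, 5.9]
width: 0.0143
```

>>> {"op": "carry_out", "data": {
  "targets": [
    [[0, 0, 0, 0, 0, 0.04, -1], [0, 0, 0, 0, 0, 0, -1], [0, 0, 0, 0, 0, 0, -1]]
  ]
}}

```text
t: 27.9
eef_pos: [0.5156, 0.1801, 0.4248]
ee_rot: [-3.141, -0.002, -0.298]
force: [-5.2, -5.2, 10.4]
width: 0.0146
```

>>> {"op": "carry_out", "data": {
  "targets": [
    [[0, 0, 0, 0, 0, -0.05, -1], [0, 0, 0, 0, 0, 0, -1], [0, 0, 0, 0, 0, 0, -0.6], [0, 0, 0, 0, 0, 0, -0.5], [0, 0, 0, 0, 0, 0, -0.3], [0, 0, 0, 0, 0, 0, 0], [0, 0, 0, 0, 0, 0, 0], [0, 0, 0, 0, 0, 0, 0]]
  ]
}}

```text
t: 28.9
eef_pos: [0.5156, 0.1807, 0.4244]
ee_rot: [-3.141, -0.0, -0.298]
force: [1.0, -0.3, -0.5]
width: 0.0433
```

```bash
python3 -c "
from h import *
s=st(); snap('wrist','w11.png'); p,_=arm.grab_frame('side')
cv2.imwrite('pics/s11z.png',cv2.resize(p[30:250,200:420,::-1],None,fx=2.6,fy=2.6,interpolation=cv2.INTER_CUBIC))"
```

```text
t 28.9 tote u,v [ 0.001  -0.0008] tipz 0.2464 yaw -17.09 F [ 1.  -0.3 -0.5] w 0.0433
```

View pics/w11.png

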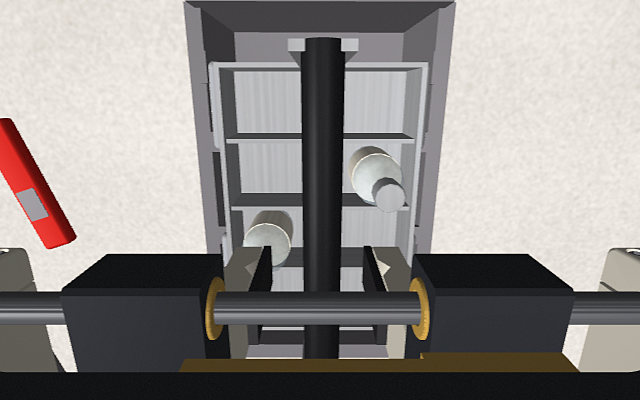

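View pics/s11z.png

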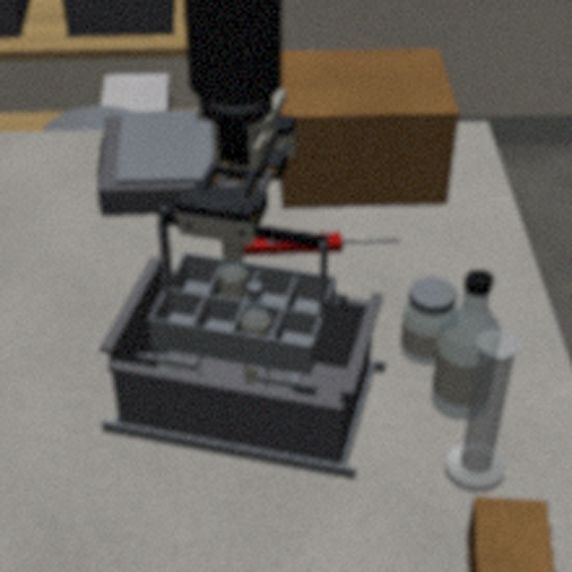

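>>> {"op": "carry_out", "data": {
  "targets": [
    [[0, 0, 0, 0, 0, 0, 0.3], [0, 0, 0, 0, 0, 0, 0.3], [0, 0, 0, 0, 0, -0.3, 0.3], [0, 0, 0, 0, 0, -0.6, 0.3], [0, 0, 0, 0, 0, -0.9, 0.3], [0, 0, 0, 0, 0, -0.9, 0.3], [0, 0, 0, 0, 0, -0.9, 0.3], [0, 0, 0, 0, 0, -0.9, 0.3], [0, 0, 0, 0, -0.9, 0, 0.3], [0, 0, 0, 0, -0.9, 0, 0.3], [0, 0, 0, 0, -0.9, 0, 0.3], [0, 0, 0, 0, -0.9, 0, 0.3], [0, 0, 0, 0, -0.9, 0, 0.3], [0, 0, 0, 0, -0.9, 0, 0.3], [0, 0, 0, 0, -0.9, 0, 0.3], [0, 0, 0, 0, -0.9, 0, 0.3], [0, 0, 0, 0, -0.9, 0, 0.3], [0, 0, 0, 0, -0.9, 0, 0.3], [0, 0, 0, 0, 0, 0, 0.3], [0, 0, 0, 0, 0, 0, 0.3]]
  ]
}}

```text
t: 31.5
eef_pos: [0.5818, 0.3959, 0.5366]
ee_rot: [3.141, 0.0, -0.298]
force: [-0.3, -0.3, 1.3]
width: 0.057
```

```bash
python3 - <<'E'
from h import *
s=st(); p,d=snap('top','t12.png'); M=arm.camera_model('top')
cv2.imwrite('pics/t12z.png',cv2.resize(p[100:300,150:430,::-1],None,fx=2.8,fy=2.8,interpolation=cv2.INTER_CUBIC))
K=np.array(M['camera_matrix']);T=np.array(M['world_from_camera'])
v,u=np.mgrid[:400,:640]
P=np.stack([(u-K[0,2])/K[0,0]*d,(v-K[1,2])/K[1,1]*d,d],-1).reshape(-1,3)@T[:3,:3].T+T[:3,3]
a=(P[:,:2]-C)@U;b=(P[:,:2]-C)@V
m=(abs(a)<.12)&(abs(b)<.12)
h=m&(P[:,2]>.25)&(P[:,2]<.3); w=m&(P[:,2]>.16)&(P[:,2]<.18)
for k in (h,w):
    q=np.stack([a[k],b[k]],1)*1000; print(k.sum(),cv2.minAreaRect(q.astype(np.float32)),np.median(P[k,2]))
l=h&(a<-.05); r=h&(a>.05); print('handle ends z',np.median(P[l,2]),np.median(P[r,2]))
p,_=arm.grab_frame('side')
cv2.imwrite('pics/s12z.png',cv2.resize(p[30:250,200:420,::-1],None,fx=2.6,fy=2.6,interpolation=cv2.INTER_CUBIC))
E
```

```text
t 31.5 tote u,v [0.0008 0.2243] tipz 0.3586 yaw -17.09 F [-0.3 -0.3  1.3] w 0.057
515 ((0.5161056518554688, -0.7561588287353516), (189.893310546875, 24.203428268432617), 0.0037081444170325994) 0.271638380723936
564 ((0.354949951171875, -0.5381240844726562), (189.9146728515625, 130.718505859375), 0.25452128052711487) 0.16738517675129616
handle ends z 0.2714777436848388 0.2718650810888126
```

View pics/t12z.png

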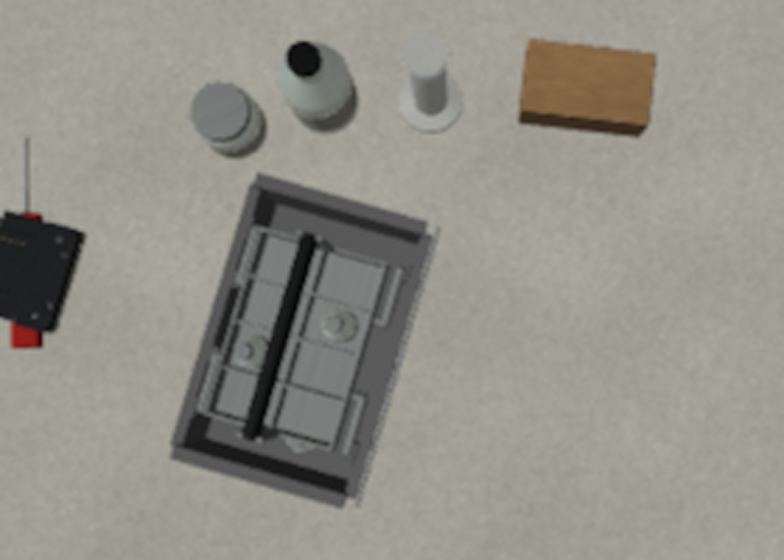

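View pics/s12z.png

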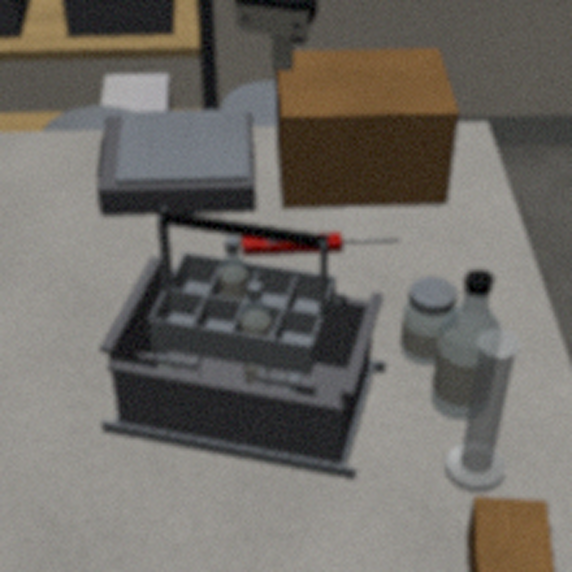

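```bash
python3 -c "
from h import *
st(); print(arm.job_done())"
```

```text
t 31.6 tote u,v [0.0008 0.2237] tipz 0.3592 yaw -17.11 F [-0.3  0.2 -0.3] w 0.0569
the job is handed in; nothing more can be done
None
```

I swung both bails fully in, pressed each to its stop, set the carrier on them and let go. I handed the job in at about 31.6 s of the 72 s allowed; it reports no verdict.

**Bails:** before the lift, the depth image put both bars at ±40 mm from the tote's centre. Their tops read about 124.5 mm, against the 126 mm expected.

**Carrier:** the last depth check, with the gripper backed off, showed:
- **Position:** within 1 mm of the tote's centre both ways, and in line to within 0.3°.
- **Level:** the two handle ends differ in height by less than 1 mm.
- **Height:** the handle reads 126 mm higher than it did on the table. That puts the underside at about 126 mm.

**Bottles and other things:** the two carrier bottles stand upright in the last images. I saw the three tote bottles upright before placing the carrier, but it now mostly hides them. The back-row things and the thermometer look unmoved. The pot was never touched, but I did not measure it again.

**Readings that disagreed:**
- The carrier's wall tops read about 167 mm, against 171 mm expected. The handle height fits, so I put this down to depth noise.
- The wrist camera gave 121 mm for the first bar's top.
- The side push on the far bail briefly reached about 37 N sideways, with 28 N vertical at the same time (about 47 N in all). That push was with the fingertips, and I backed off at once.

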